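Set and lock the indexing table

ROBOT

A 6-joint arm with a two-finger parallel gripper is mounted at the origin on the work surface. World frame = base frame: x ahead of the robot, y to its left, z up, the work surface at z = 0. Lengths are in m, angles in degrees, forces in N, time in s.
With the tool pointing down it reaches from about 0.325 to 0.775 m from the base axis. Payload 5.5 kg.
Tool frame: the origin (TCP) lies midway between the tips of the shut fingers; the grasp point (between the pads) lies 19 mm behind it (bot.grip_point_offset is the z of the grasp point in the tool frame, in m); z points along the fingers, y is the direction in which the jaws open and shut (so a half turn about z gives the same grasp; the last joint's range is limited). The gripper opens to 88 mm and grips with 3 to 60 N. Pads are 20 mm wide; open, the fingers measure 115 mm over their backs; the gripper's body (75 mm by 178 mm) begins 61 mm behind the grasp point.
Start: joints at [72.21, 5.22, 70.514, -0, 104.267, -3.249], TCP at [0.151, 0.581, 0.223] pointing down, gripper open.
Joint ranges: [-164.24, 164.24], [-49.07, 125.15], [9.68, 141.18], [-86.29, 266.29], [3.28, 154.24], [-151.56, 151.56]. Speed limits (degrees/s): [147.25, 147.25, 172.46, 180, 180, 180].

INTERFACE

Orientations are given as [roll, pitch, yaw] about the fixed x, y, z axes, in that order (R = Rz(yaw) Ry(pitch) Rx(roll)).
In Python, from station import bot gives the robot as it stands. The module is installed in compiled form; this text tells all that it offers.
- The arm moves only by the tool drive_tool, never from a script. Its argument "targets" is a list of rows, each a list of 6 numbers: the shift along the tool's x, y, z in m, then the turn, a rotation vector about the tool's x, y, z in rad. A call has 1 to 12 rows; each row shifts and turns the commanded pose from where the row before left it, along the tool's axes as they then stand; what a row does not reach is not made up. A row lasts 1/8 s, in which the tool goes at most 62.5 mm and 10.7 degrees, less where a joint would pass 70% of its speed; a pose out of reach is approached as far as the arm can. A call with a gripper value outside its range is refused whole. "hand" is the opening, from 0 (shut) to 1 (fully open), set as the call begins (left out, the last holds). The fingers move at their own pace and stop on an object; the grip force is fixed at half the most. Time passes only in rows, so rows that do not move let the fingers close. It gives the time, the measured TCP pose, the force and the opening at its end, in the units of the state.
- bot.state(): the state, without advancing time (a new reading comes with each control period).
- bot.get_image(name): name is "scene" or "side" or "wrist"; returns a dict with "color" (400x640x3 uint8, red, green, blue), "fx", "fy", "cx", "cy" (pixels), "R" (3x3) and "t" (3): a world point X has camera coordinates R X + t. Camera axes: x right, y down, z forward; pixel columns grow to the right and rows downward; lengths in m; the calibration is good to about 2 mm. A picture is of the moment at which its call begins. There is no depth.
- bot.job_done(): hands the job in, once; it reports no verdict.
The state is a dict: "t": time; "joints": joint angles; "qd": joint speeds; "tau": joint torques, N m; "tool_pos": TCP position; "tcp_rot": TCP orientation; "contact_force": force on the tool from outside, world axes, zero at the start; "ft_torque": the same for the moment, N m; "opening": opening from 0.0 (shut) to 1.0 (fully open).
Only numpy, scipy, OpenCV 4.12 (cv2) and the standard library are available. Lean on these libraries where they do the work, as an engineer would, in place of code of your own. Each camera call takes 0.05 s, during which the arm holds its last target.

TASK

Push the brass peg round with your closed fingertips to turn the dial of the indexing table until its white index mark lines up with the red line on the scale ring, and after that push the blue-knobbed lock lever all the way across to its stop. Only push, gently: do not pinch or grip the peg or the lever, and leave the red line, the oil bottle, the bolt and the steel block where they are.

Things in the scene. Friction and masses are not known exactly. Their poses are not given: they have to be found in the camera images.
- indexer: Green indexing table bolted to the bench; does not move. Origin on the dial's vertical axis at bench level; z up, y towards the lock lever. Foot 210 x 210 mm, 18 mm high, with a tongue 90 mm wide reaching to y = 200 mm under the lever. On it a fixed drum with an aluminium scale ring, 200 mm across, top 66 mm above the bench, black ticks every 10 degrees.
- dial_centre (a point): Centre of the top of the dark steel dial that turns inside the scale ring: 160 mm across, top 70 mm above the bench, low hub 34 mm across and 10 mm high in its middle. It turns either way without stops and stays where it is left; turning it takes about 5 N sideways at the peg.
- index_mark (a point): Outer end of the white index mark (line 4 mm wide, 36 mm long, radial) on the dial's top, at the dial's rim, 80 mm from its axis, 70 mm above the bench. Goes round with the dial.
- peg_top (a point): Centre of the top of the upright brass turning peg fixed in the dial: 16 mm diameter, stands 42 mm above the dial's top (top at 112 mm above the bench), 55 mm from the dial's axis, on the side opposite the index mark. Goes round with the dial.
- target_line (a point): Inner end of the red target line (4 mm wide, 17 mm long, radial, on a red clip 3 mm high) clamped on the scale ring; this point is 80 mm from the dial's axis, 70 mm above the bench. The index mark is lined up when index_mark meets this point. Never moves unless forced.
- lever_pivot (a point): Vertical pivot axis of the lock lever, 145 mm along y from the dial's axis; this point is 50 mm above the bench.
- lever_knob (a point): Centre of the top of the blue knob, an upright rod 18 mm diameter from 46 to 92 mm above the bench, at the end of the lever, 62 mm from the pivot. The lever's flat arm is 41 to 49 mm above the bench.
- lock_lever (a joint): Lock lever angle in rad: 0 fully released (knob towards the robot, the indexing table's -x), grows as the knob is pushed away from the robot (clockwise from above) to 1.2 at its fixed stop, locked. Moving it takes about 2 N at the knob; it stays where it is left.
- oil_bottle_mid (a point): Loose white oil bottle with yellow label and red cap, standing, 56 mm diameter, 130 mm high; the point is its centre.
- bolt_mid (a point): Loose steel bolt standing on its hexagonal head (32 mm across, 11 mm high), shank 16 mm diameter, total 61 mm high; the point is on its axis half-way up.
- block_mid (a point): Loose steel block 50 x 25 x 40 mm high; the point is its centre.

How it is judged (in metres and radians):
On the way, in this order (a step that is already met when the one before it is completed fails the run):
1. the index mark is lined up with the red line (within 4 mm at the rim), with the lever still unlocked (horizontal distance between index_mark and target_line below 0.004 m and value of joint lock_lever below 0.5 rad), for 0.3 s.
2. the lock lever is pushed across to its stop (value of joint lock_lever above 1.05 rad), for 0.2 s.
At the end, for the whole second after the job is handed in: The index mark's outer end is within 4 mm of the red line's inner end, the lock lever is at its stop (beyond 1.05 of 1.2 rad), the red line is where it was (3 mm) and the bottle, bolt and block stand where they stood (15 mm) (horizontal distance between index_mark and target_line below 0.004 m and value of joint lock_lever above 1.05 rad and distance of each of oil_bottle_mid, bolt_mid, block_mid from where it was at the start of the episode below 0.015 m and distance of target_line from where it was at the start of the episode below 0.003 m); the robot touches nothing.
It fails at once if the peg, lever or table is pinched or pushed hard (fingers over 35 N) (contact force between the fingers and indexer above 35 N).
It fails at once if the red line is shifted (distance of target_line from where it was at the start of the episode above 0.003 m).
It fails at once if the oil bottle is moved or lifted (distance of oil_bottle_mid from where it was at the start of the episode above 0.015 m).
It fails at once if the bolt is moved or lifted (distance of bolt_mid from where it was at the start of the episode above 0.015 m).
It fails at once if the block is moved or lifted (distance of block_mid from where it was at the start of the episode above 0.015 m).
It also fails if it takes over 54 s, if anything falls off the work surface, if the arm or the gripper's body presses on something with over 40 N, if the wrist force passes 120 N, or if a joint passes its speed limit or range.

## Working session

There is one attempt and no reset: what is moved stays moved. The work goes in short steps, Python scripts to look and compute and a tool call to move; the robot and the scene stay as the last step left them, time stands still between calls to the robot, and variables do not carry over. Pictures are saved under pics/ and viewed, and the job is handed in when it is done.

Besides the shell and the picture viewer there is one more tool, called after "Request:" as name(argument=value, ...), one argument or row to a line, values as JSON. drive_tool: Moves the arm, as the interface text tells. Its arguments: {"type":"object","properties":{"targets":{"type":"array"},"hand":{"type":"number"}},"required":["targets"]}

```bash
mkdir -p pics; python3 - <<'E'
from station import bot
import cv2,numpy as np
print(bot.state())
for n in ["scene","side","wrist"]:
    d=bot.get_image(n); cv2.imwrite(f"pics/{n}0.png",d["color"][:,:,::-1])
    print(n,d["fx"],d["fy"],d["cx"],d["cy"],d["R"],d["t"])
    np.savez(f"{n}0.npz",**d)
E
```

```text
{'t': 0.0, 'joints': array([ 7.22104224e+01,  5.26183484e+00,  7.05806770e+01,  1.31108111e-04,
        1.04267725e+02, -3.24749353e+00]), 'qd': array([ 0.04662652, -0.05664896,  0.07763822,  0.07446832, -0.14166593,
        0.1803433 ]), 'tau': array([-4.21015711e-04, -4.46449649e+01, -4.06444144e+01,  6.96701277e-02,
        2.95988889e-02, -1.67602852e-04]), 'tool_pos': array([0.15055185, 0.58049477, 0.22153205]), 'tcp_rot': array([-1.79889947e+02, -6.37173762e-03,  1.65457942e+02]), 'contact_force': array([-0.5454714 , -0.70706001,  0.31512159]), 'ft_torque': array([-0.01005359,  0.00638324,  0.03226039]), 'opening': 1.0014956202747611}
scene 443.69457049540347 443.69457049540347 321.2807968147549 203.32998547351778 [[ 0.41104823  0.91154718 -0.01100402]
 [ 0.66024059 -0.30600528 -0.68588857]
 [-0.62858708  0.27466798 -0.72762338]] [-0.20174978 -0.34807134  1.35422336]
side 406.4137562865342 406.4137562865342 313.77063583305375 196.04244007002853 [[ 0.86428068 -0.50253904 -0.02175814]
 [-0.32922604 -0.53244903 -0.77981295]
 [ 0.38030135  0.68114061 -0.62563435]] [-0.52309576  0.26343735  0.64313563]
wrist 287.46707792678063 287.46707792678063 318.47535326835424 201.06524261723297 [[ 0.25103894  0.96797548 -0.0017105 ]
 [ 0.92668742 -0.23981977  0.2893733 ]
 [ 0.27969605 -0.07422906 -0.9572148 ]] [-0.59983872 -0.03541696  0.39135942]
```

View pics/scene0.png

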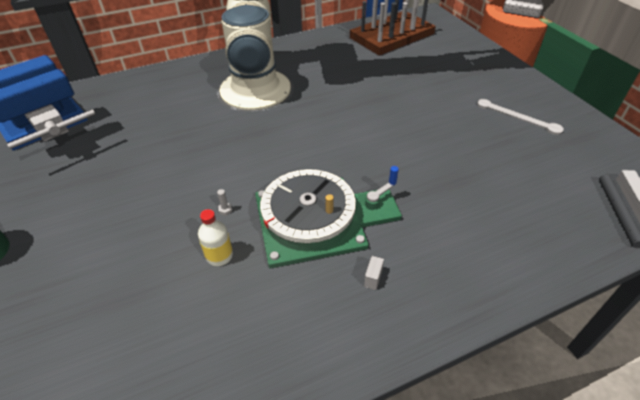

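View pics/side0.png

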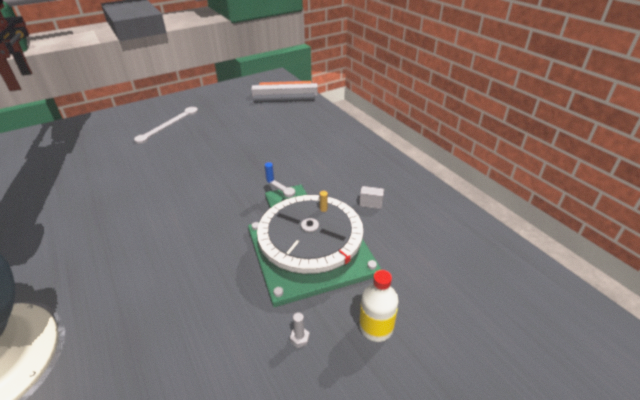

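View pics/wrist0.png

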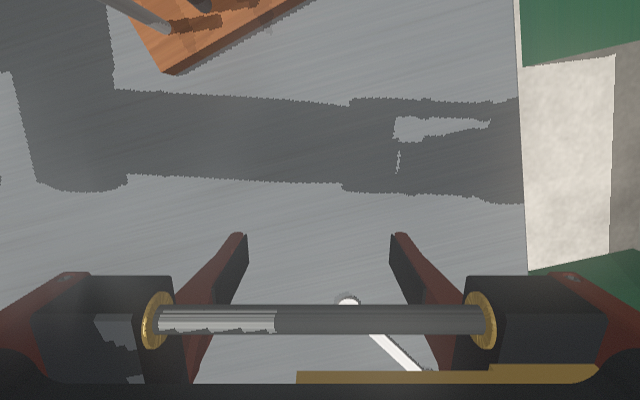

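```bash
python3 - <<'E'
import cv2
a=cv2.imread("pics/scene0.png")[150:295,190:415]; cv2.imwrite("pics/sc_crop.png",cv2.resize(a,None,fx=3.5,fy=3.5,interpolation=cv2.INTER_CUBIC))
a=cv2.imread("pics/side0.png")[155:305,240:400]; cv2.imwrite("pics/si_crop.png",cv2.resize(a,None,fx=4,fy=4,interpolation=cv2.INTER_CUBIC))
E
```

```text
(no output)
```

View pics/sc_crop.png

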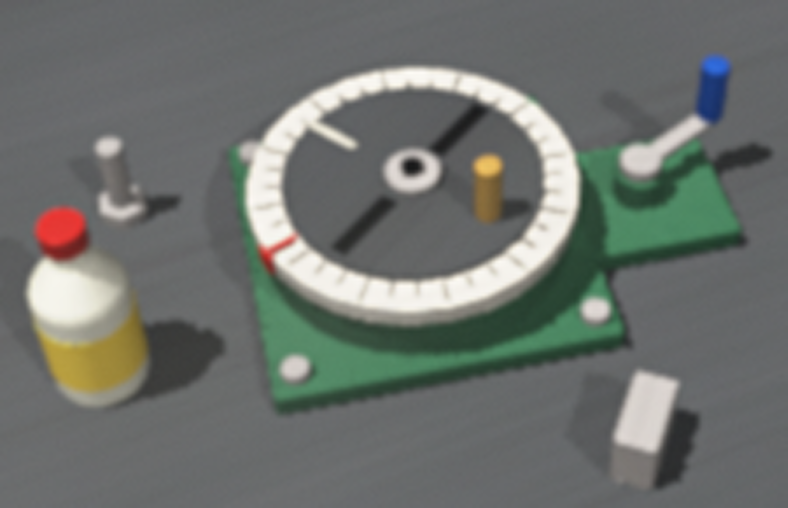

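View pics/si_crop.png

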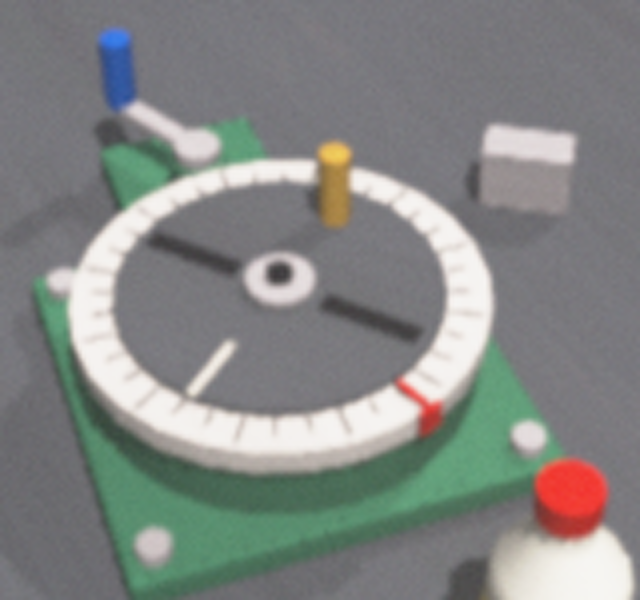

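```bash
cat > h.py <<'E'
import numpy as np
from scipy.optimize import least_squares
C={n:np.load(f"{n}0.npz") for n in ["scene","side","wrist"]}
def proj(c,X):
    p=c["R"]@np.asarray(X,float)+c["t"]; return np.array([c["fx"]*p[0]/p[2]+c["cx"],c["fy"]*p[1]/p[2]+c["cy"]])
def ray(c,uv,z):
    d=c["R"].T@np.array([(uv[0]-c["cx"])/c["fx"],(uv[1]-c["cy"])/c["fy"],1]); o=-c["R"].T@c["t"]
    return o+d*(z-o[2])/d[2]
def sc(x,y):return ((x+.5)/3.5-.5+190,(y+.5)/3.5-.5+150)
def si(x,y):return ((x+.5)/4-.5+240,(y+.5)/4-.5+155)
E
python3 - <<'E'
from h import *
obs=[("scene",sc(312,122),"m"),("scene",sc(295,239),"t"),("scene",sc(488,163),"p"),("scene",sc(641,158),"v"),("scene",sc(714,64),"k"),("scene",sc(413,168),"h"),
("side",si(191,394),"m"),("side",si(400,381),"t"),("side",si(334,152),"p"),("side",si(199,143),"v"),("side",si(116,37),"k"),("side",si(280,277),"h")]
def pts(q):
    x,y,w,m,t,l=q
    o=np.array([x,y])
    u=lambda a:np.array([np.cos(a),np.sin(a)])
    v=o+.145*u(w+np.pi/2)
    P=lambda xy,z:np.r_[xy,z]
    return dict(m=P(o+.08*u(m),.07),t=P(o+.08*u(t),.07),p=P(o-.055*u(m),.112),v=P(v,.05),k=P(v+.062*u(l),.092),h=P(o,.08))
f=lambda q:np.concatenate([proj(C[c],pts(q)[n])-uv for c,uv,n in obs])
o=ray(C["scene"],sc(413,168),.08); pv=ray(C["scene"],sc(641,158),.05);k=ray(C["scene"],sc(714,64),.092);m=ray(C["scene"],sc(312,122),.07);t=ray(C["scene"],sc(295,239),.07)
at=lambda a:np.arctan2(a[1],a[0])
q0=[o[0],o[1],at(pv-o)-np.pi/2,at(m-o),at(t-o),at(k-pv)]
r=least_squares(f,q0,loss='soft_l1'); q=r.x
print("xy",q[:2],"deg",np.degrees(q[2:]));print(f(q).reshape(-1,2).round(2))
for k,v in pts(q).items():print(k,v.round(4))
for n,z,a,b in [("bottle",.13,sc(62,222),si(571,480)),("blocktop",.04,sc(650,388),si(530,142)),]:
    print(n,ray(C["scene"],a,z),ray(C["side"],b,z))
print("bolt",ray(C["scene"],sc(109,146),.061),ray(C["side"],(298,317),.061))
E
```

```text
xy [ 0.56169272 -0.06304553] deg [ -11.248384   -149.75395372  -79.00537987  107.26785646]
[[-0.83  0.79]
 [ 0.89 -0.74]
 [-0.12  1.14]
 [-0.04  0.73]
 [ 0.35  0.43]
 [-0.37 -0.45]
 [-0.25  0.62]
 [-0.44 -0.78]
 [ 0.41  0.48]
 [-0.29  0.21]
 [-0.44  0.39]
 [ 0.05 -1.39]]
m [ 0.4926 -0.1033  0.07  ]
t [ 0.577  -0.1416  0.07  ]
p [ 0.6092 -0.0353  0.112 ]
v [0.59   0.0792 0.05  ]
k [0.5716 0.1384 0.092 ]
h [ 0.5617 -0.063   0.08  ]
bottle [ 0.56637565 -0.26641763  0.13      ] [ 0.5707997  -0.26569449  0.13      ]
blocktop [0.7387466  0.00391274 0.04      ] [ 0.75314096 -0.00485845  0.04      ]
bolt [ 0.44877959 -0.22061777  0.061     ] [ 0.44969511 -0.22190004  0.061     ]
```

Request:
drive_tool(
  targets=[
    [-0.01,-0.008,0,0,0,0],
    [-0.025,-0.019,0,0,0,0],
    [-0.04,-0.031,0,0,0,0],
    [-0.04,-0.031,0,0,0,0],
    [-0.04,-0.031,0,0,0,0],
    [-0.04,-0.031,0,0,0,0],
    [-0.04,-0.031,0,0,0,0],
    [-0.04,-0.031,0,0,0,0],
    [-0.04,-0.031,0,0,0,0],
    [-0.04,-0.031,0,0,0,0],
    [-0.04,-0.031,0,0,0,0],
    [-0.04,-0.031,0,0,0,0],
  ],
  hand=0,
)

```text
t: 1.65
tool_pos: [0.4877, 0.1432, 0.2227]
tcp_rot: [180.0, 0.0, 165.4]
contact_force: [-0.1, -0.0, 0.5]
opening: 0.005
```

Request:
drive_tool(
  targets=[
    [-0.04,-0.031,0,0,0,0],
    [-0.04,-0.031,0,0,0,0],
    [-0.04,-0.031,0,0,0,0],
    [-0.04,-0.031,0,0,0,0],
    [-0.025,-0.018,0,0,0,0],
    [-0.011,-0.008,0,0,0,0],
    [0,0,0,0,0,0.085],
    [0,0,0,0,0,0.085],
    [0,0,0,0,0,0],
    [0,0,0,0,0,0],
  ],
)

```text
t: 2.9
tool_pos: [0.6389, -0.0487, 0.2229]
tcp_rot: [180.0, 0.0, 155.8]
contact_force: [0.7, 0.5, -0.4]
opening: 0.006
```

```bash
python3 - <<'E'
from station import bot
import cv2,numpy as np
s=bot.state();print(s["t"],s["tool_pos"],s["tcp_rot"],s["contact_force"],s["opening"])
for n in ["scene","side","wrist"]:
    d=bot.get_image(n); cv2.imwrite(f"pics/{n}1.png",d["color"][:,:,::-1])
    np.savez(f"{n}1.npz",**d)
E
```

```text
2.9 [ 0.63890355 -0.04866517  0.22289469] [1.79992405e+02 1.07294207e-02 1.55841148e+02] [ 0.66491259  0.47329542 -0.38897749] 0.0056022197120792466
```

View pics/scene1.png

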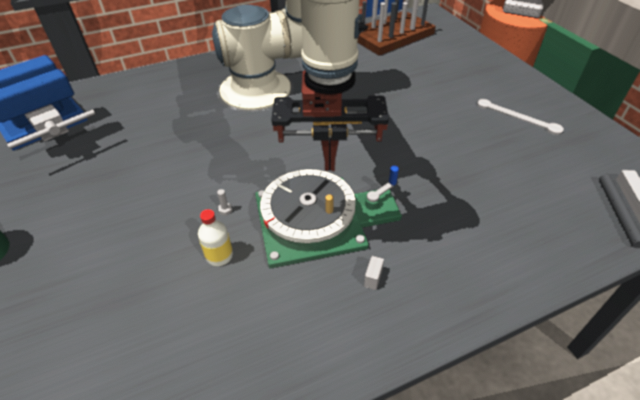

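View pics/wrist1.png

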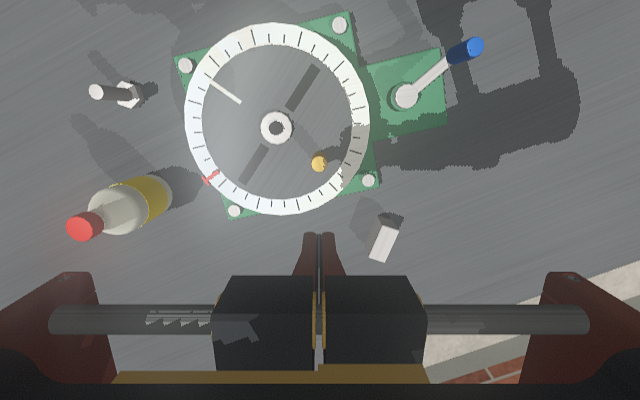

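```bash
python3 - <<'E'
import cv2
a=cv2.imread("pics/wrist1.png")[10:240,170:490]; cv2.imwrite("pics/w1c.png",cv2.resize(a,None,fx=2.5,fy=2.5,interpolation=cv2.INTER_CUBIC))
E
```

```text
(no output)
```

View pics/w1c.png

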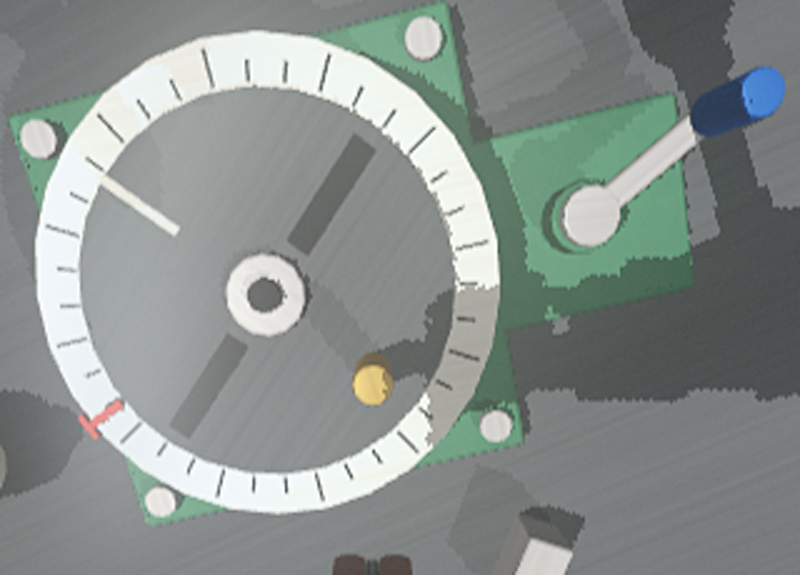

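```bash
cat > wm.py <<'E'
from h import *
def fit(cam,obs,q0=(.5617,-.063,-.196,-2.61,-1.379,1.87)):
    def pts(q):
        x,y,w,m,t,l=q
        o=np.array([x,y]);u=lambda a:np.array([np.cos(a),np.sin(a)])
        v=o+.145*u(w+np.pi/2);P=lambda xy,z:np.r_[xy,z]
        return dict(m=P(o+.08*u(m),.07),m2=P(o+.044*u(m),.07),t=P(o+.08*u(t),.07),p=P(o-.055*u(m),.112),v=P(v,.05),k=P(v+.062*u(l),.092),h=P(o,.08))
    f=lambda q:np.concatenate([proj(cam,pts(q)[n])-uv for uv,n in obs])
    r=least_squares(f,q0,loss='soft_l1'); q=r.x
    print("xy",q[:2].round(4),"deg w m t l",np.degrees(q[2:]).round(2),"turn",np.degrees(q[4]-q[3]).round(2),"rimerr",np.linalg.norm(pts(q)["m"]-pts(q)["t"]).round(4));print(f(q).round(1))
    for k,v in pts(q).items():print(k,v.round(4))
    return q
E
python3 - <<'E'
from wm import *
W=lambda x,y:((x+.5)/2.5-.5+170,(y+.5)/2.5-.5+10)
c=np.load("wrist1.npz")
fit(c,[(W(100,177),"m"),(W(178,233),"m2"),(W(122,407),"t"),(W(373,385),"p"),(W(592,215),"v"),(W(765,91),"k"),(W(265,294),"h")])
print(ray(c,W(540,560),.04))
E
```

```text
xy [ 0.5609 -0.0621] deg w m t l [ -10.99 -149.28  -77.96  106.04] turn 71.32 rimerr 0.0933
[ 0.4  0.4 -0.2 -0.5  1.6 -1.  -0.1 -0.  -0.  -0.1 -0.2  0.1 -0.7  0.7]
m [ 0.4921 -0.103   0.07  ]
m2 [ 0.5231 -0.0846  0.07  ]
t [ 0.5776 -0.1404  0.07  ]
p [ 0.6082 -0.034   0.112 ]
v [0.5885 0.0802 0.05  ]
k [0.5714 0.1398 0.092 ]
h [ 0.5609 -0.0621  0.08  ]
[0.73809958 0.00296842 0.04      ]
```

Request:
drive_tool(
  targets=[
    [0,0,0.015,0,0,0],
    [0,0,0.025,0,0,0],
    [0,0,0.03,0,0,0],
    [0,0,0.03,0,0,0],
    [0,0,0.02,0,0,0],
    [0,0,0.012,0,0,0],
    [0.003,0,0,0,0,0],
    [0.005,0,0,0,0,0],
    [0.003,0,0,0,0,0],
    [0,0,0,0,0,0],
  ],
)

```text
t: 4.3
tool_pos: [0.6293, -0.0444, 0.0916]
tcp_rot: [180.0, 0.1, 155.7]
contact_force: [0.3, 0.5, -0.2]
opening: 0.008
```

Request:
drive_tool(
  targets=[
    [0.001,0,0,0,0,0],
    [0.001,0,0,0,0,0],
    [0.001,0,0,0,0,0],
    [0.001,0,0,0,0,0],
    [0,0,0,0,0,0],
  ],
)

```text
t: 4.92
tool_pos: [0.6254, -0.0428, 0.0906]
tcp_rot: [-180.0, -0.0, 155.7]
contact_force: [0.1, -0.0, 0.1]
opening: 0.006
```

Now the first half of the arc.

Request:
drive_tool(
  targets=[
    [0.0028,0.0019,0,0,0,0],
    [0.0029,0.0017,0,0,0,0],
    [0.003,0.0015,0,0,0,0],
    [0.0031,0.0013,0,0,0,0],
    [0.0032,0.0011,0,0,0,0],
    [0.0032,0.0009,0,0,0,0],
    [0.0033,0.0007,0,0,0,0],
    [0.0033,0.0005,0,0,0,0],
    [0,0,0,0,0,0],
  ],
)

```text
t: 6.05
tool_pos: [0.6079, -0.0232, 0.0911]
tcp_rot: [179.9, 0.2, 155.8]
contact_force: [4.6, 0.4, -0.5]
opening: 0.006
```

```bash
python3 - <<'E'
from station import bot
import cv2,numpy as np
d=bot.get_image("wrist"); a=d["color"][:,:,::-1]; cv2.imwrite("pics/w2.png",a); np.savez("wrist2.npz",**d)
E
```

```text
(no output)
```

View pics/w2.png

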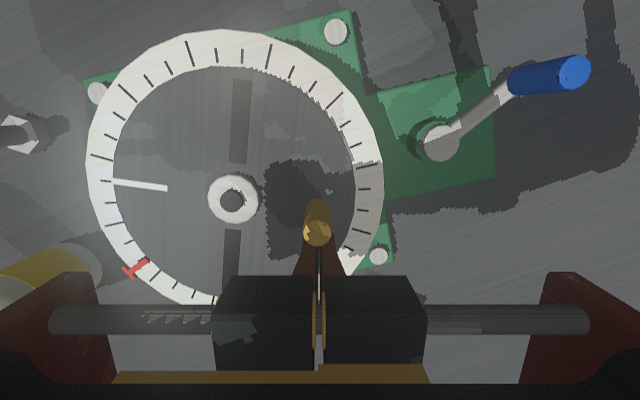

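```bash
python3 - <<'E'
from wm import *
c=np.load("wrist2.npz")
fit(c,[((113.5,181.5),"m"),((167,188),"m2"),((147,264),"t"),((317,233),"p"),((442,140),"v"),((574,72),"k"),((232.5,199.5),"h")])
E
```

```text
xy [ 0.5611 -0.0622] deg w m t l [ -10.44 -122.09  -78.04  105.04] turn 44.05 rimerr 0.06
[-1.9 -0.3  0.6  0.5  2.6 -2.8 -0.2 -0.1 -0.8  1.3  3.1 -0.6 -2.1  2.2]
m [ 0.5186 -0.13    0.07  ]
m2 [ 0.5377 -0.0995  0.07  ]
t [ 0.5777 -0.1405  0.07  ]
p [ 0.5903 -0.0156  0.112 ]
v [0.5874 0.0804 0.05  ]
k [0.5713 0.1402 0.092 ]
h [ 0.5611 -0.0622  0.08  ]
```

Request:
drive_tool(
  targets=[
    [0.0033,0.0004,0,0,0,0],
    [0.0034,0.0002,0,0,0,0],
    [0.0034,0,0,0,0,0],
    [0.0033,-0.0003,0,0,0,0],
    [0.0033,-0.0005,0,0,0,0],
    [0.0033,-0.0007,0,0,0,0],
    [0.0032,-0.0009,0,0,0,0],
    [0.0032,-0.0011,0,0,0,0],
    [0.0031,-0.0013,0,0,0,0],
    [0.003,-0.0014,0,0,0,0],
    [0.0015,-0.0008,0,0,0,0],
    [0,0,0,0,0,0],
  ],
)

```text
t: 7.6
tool_pos: [0.5739, -0.0154, 0.0913]
tcp_rot: [179.9, 0.1, 155.7]
contact_force: [4.9, 1.0, 0.3]
opening: 0.001
```

```bash
python3 - <<'E'
from station import bot
import cv2,numpy as np
for n in ["wrist","side","scene"]:
    d=bot.get_image(n); a=d["color"][:,:,::-1]; cv2.imwrite(f"pics/{n}3.png",a); np.savez(f"{n}3.npz",**d)
a=cv2.imread("pics/wrist3.png")[60:300,70:390]; cv2.imwrite("pics/w3c.png",cv2.resize(a,None,fx=2.5,fy=2.5,interpolation=cv2.INTER_CUBIC))
a=cv2.imread("pics/side3.png")[155:305,240:400]; cv2.imwrite("pics/si3c.png",cv2.resize(a,None,fx=4,fy=4,interpolation=cv2.INTER_CUBIC))
E
```

```text
(no output)
```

View pics/w3c.png

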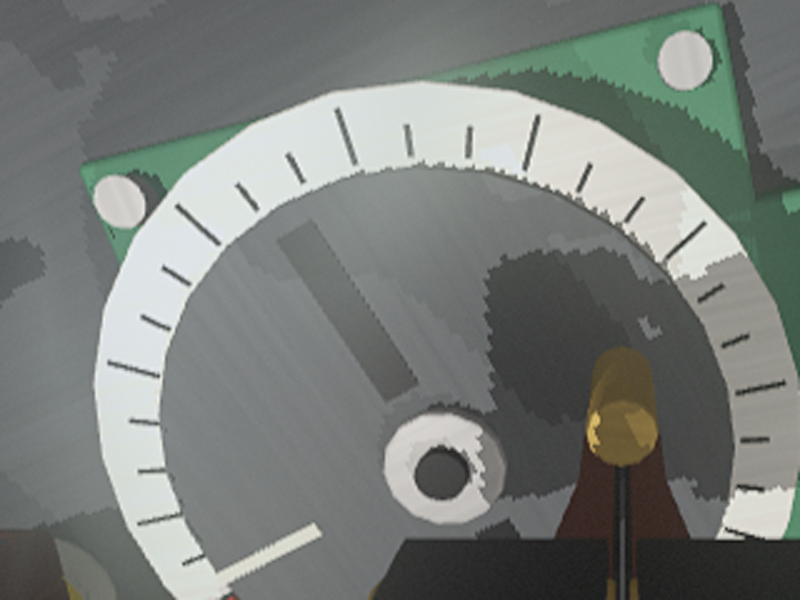

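View pics/si3c.png

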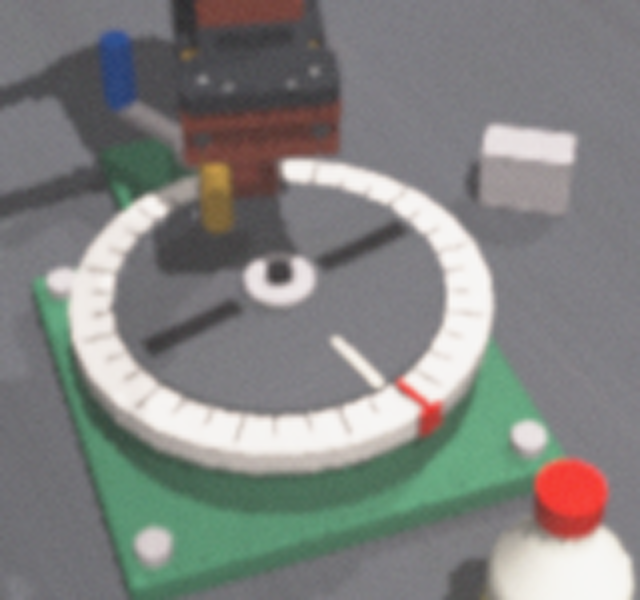

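```bash
python3 - <<'E'
from wm import *
c=np.load("side3.npz")
fit(c,[(si(380,387),"m"),(si(334,339),"m2"),(si(400,381),"t"),(si(214,170),"p"),(si(280,275),"h")],q0=(.5617,-.063,-.196,-1.5,-1.379,1.87))
o=np.array([.561,-.0622])
for cc,p,z in [(c,si(380,387),.07),(c,si(334,339),.07),(c,si(400,381),.07),(c,si(432,409),.07)]:
    r=ray(cc,p,z)[:2]-o;print(np.linalg.norm(r),np.degrees(np.arctan2(r[1],r[0])))
E
```

```text
xy [ 0.5606 -0.0643] deg w m t l [-1794.57   -85.37   -78.38   107.14] turn 7.0 rimerr 0.0098
[ 0.6  0.7  0.1  1.  -0.2 -0.3 -0.3 -2.1 -0.1 -0.3]
m [ 0.567 -0.144  0.07 ]
m2 [ 0.5641 -0.1081  0.07  ]
t [ 0.5767 -0.1427  0.07  ]
p [ 0.5561 -0.0095  0.112 ]
v [0.5468 0.0801 0.05  ]
k [0.5286 0.1393 0.092 ]
h [ 0.5606 -0.0643  0.08  ]
0.08006583737972052 -85.66222776535466
0.04386362499103228 -84.48879014200539
0.08285638517773454 -79.16791795797675
0.10425827156577697 -79.87030829048462
```

```bash
python3 - <<'E'
import cv2
a=cv2.imread("pics/scene3.png")[150:270,240:400]; cv2.imwrite("pics/sc3c.png",cv2.resize(a,None,fx=5,fy=5,interpolation=cv2.INTER_CUBIC))
a=cv2.imread("pics/side3.png")[220:280,290:370]; cv2.imwrite("pics/si3cc.png",cv2.resize(a,None,fx=10,fy=10,interpolation=cv2.INTER_CUBIC))
E
```

```text
(no output)
```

View pics/sc3c.png

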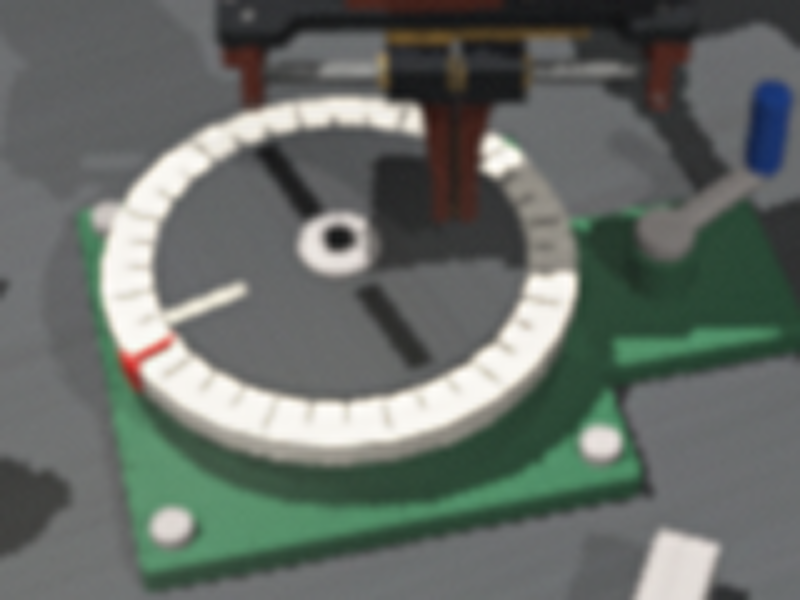

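View pics/si3cc.png

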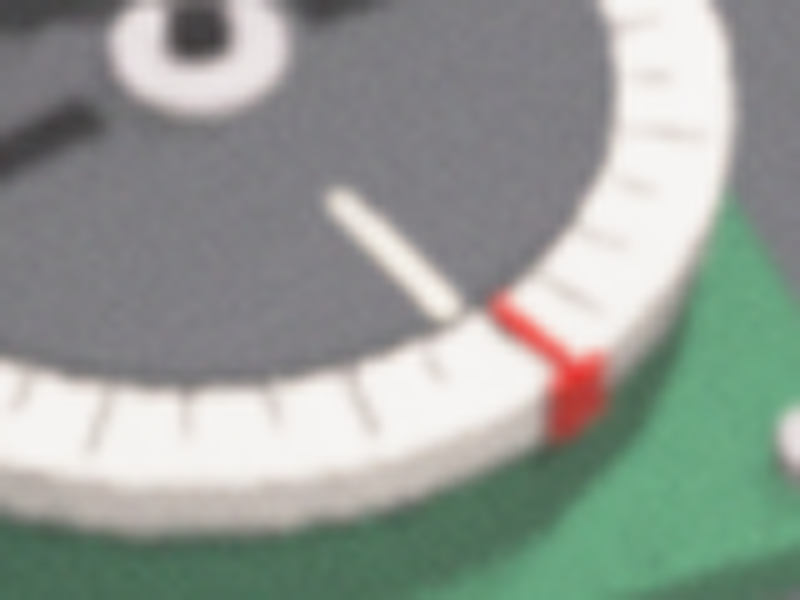

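Request:
drive_tool(
  targets=[
    [0.0016,-0.0009,0,0,0,0],
    [0.0016,-0.001,0,0,0,0],
    [0.0015,-0.001,0,0,0,0],
    [0,0,0,0,0,0],
    [0,0,0,0,0,0],
  ],
)

```text
t: 8.38
tool_pos: [0.5679, -0.0165, 0.091]
tcp_rot: [180.0, 0.0, 155.7]
contact_force: [3.6, 0.4, 1.9]
opening: 0.003
```

```bash
python3 - <<'E'
from station import bot
import cv2,numpy as np
for n in ["side","scene"]:
    d=bot.get_image(n); a=d["color"][:,:,::-1]; cv2.imwrite(f"pics/{n}4.png",a); np.savez(f"{n}4.npz",**d)
b=cv2.imread("pics/scene4.png")[180:240,240:320]; b=cv2.resize(b,None,fx=5,fy=5,interpolation=cv2.INTER_CUBIC)
a=cv2.imread("pics/side4.png")[220:280,290:370]; a=cv2.resize(a,None,fx=10,fy=10,interpolation=cv2.INTER_CUBIC)
cv2.imwrite("pics/si4cc.png",a);cv2.imwrite("pics/sc4cc.png",cv2.resize(b,None,fx=2,fy=2))
E
```

```text
(no output)
```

View pics/si4cc.png

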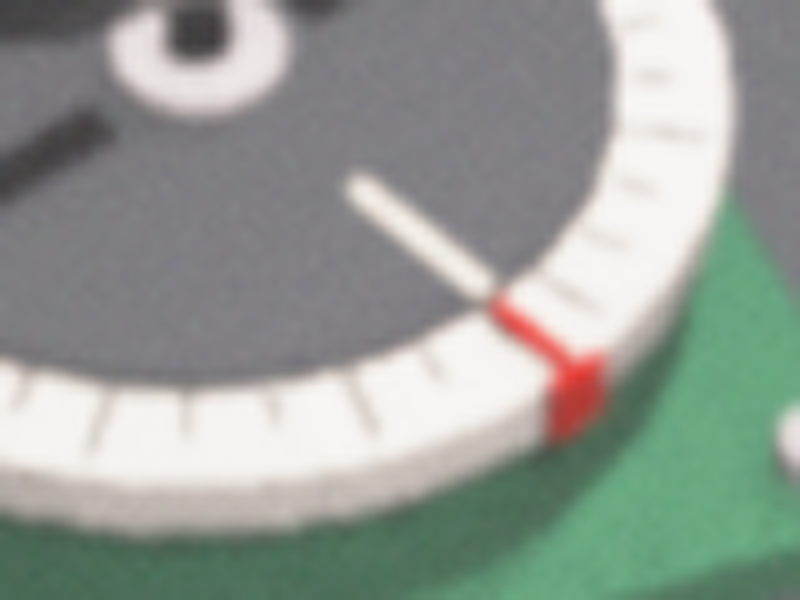

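View pics/sc4cc.png

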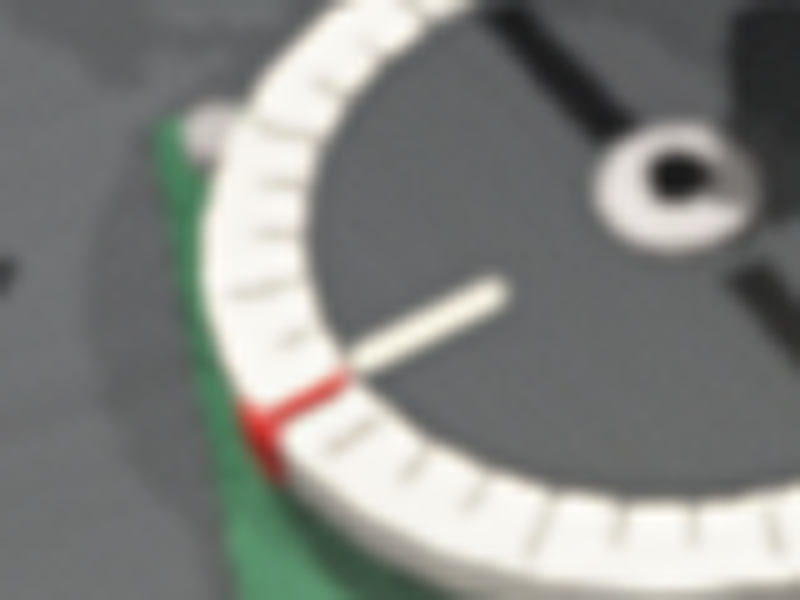

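```bash
python3 - <<'E'
from h import *
S=np.load("scene4.npz");D=np.load("side4.npz")
f=lambda x,y,ox,oy:((x+.5)/10-.5+ox,(y+.5)/10-.5+oy)
o=np.array([.561,-.0625])
for nm,c,ox,oy,P in [("side",D,290,220,[(362,188),(487,291),(500,306),(560,357)]),("scene",S,240,180,[(498,290),(357,365),(343,381),(275,413)])]:
    for p in P:
        X=ray(c,f(*p,ox,oy),.07)[:2];r=X-o;print(nm,X.round(4),np.linalg.norm(r).round(4),np.degrees(np.arctan2(r[1],r[0])).round(2))
E
```

```text
side [ 0.5707 -0.1061] 0.0447 -77.48
side [ 0.5761 -0.1398] 0.0788 -78.94
side [ 0.5761 -0.1441] 0.083 -79.52
side [ 0.5784 -0.1598] 0.0988 -79.87
scene [ 0.5671 -0.106 ] 0.0439 -81.99
scene [ 0.5744 -0.1397] 0.0784 -80.15
scene [ 0.5773 -0.1438] 0.0829 -78.67
scene [ 0.5796 -0.1592] 0.0985 -79.09
```

Request:
drive_tool(
  targets=[
    [0,0,0,0,0,0],
    [-0.002,0,0,0,0,0],
    [-0.004,0,0,0,0,0],
    [-0.006,0,0,0,0,0],
    [-0.008,0,0,0,0,0],
    [-0.01,0,-0.01,0,0,0],
    [-0.02,0,-0.03,0,0,0],
    [-0.025,0,-0.04,0,0,0],
    [-0.025,0,-0.04,0,0,0],
    [0,0,-0.01,0,0,0],
    [0,0,0,0,0,0],
  ],
)

```text
t: 9.85
tool_pos: [0.6588, -0.0575, 0.2202]
tcp_rot: [-180.0, -0.0, 155.7]
contact_force: [0.6, -0.3, -0.7]
opening: 0.006
```

```bash
python3 - <<'E'
from station import bot
import cv2,numpy as np
d=bot.get_image("wrist"); a=d["color"][:,:,::-1]; cv2.imwrite(f"pics/wrist5.png",a); np.savez(f"wrist5.npz",**d)
E
```

```text
(no output)
```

View pics/wrist5.png

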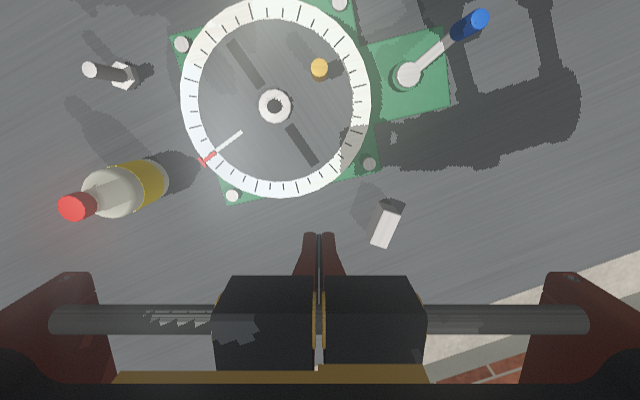

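```bash
python3 - <<'E'
import cv2
a=cv2.imread("pics/wrist5.png")[115:175,185:265]; cv2.imwrite("pics/w5c.png",cv2.resize(a,None,fx=10,fy=10,interpolation=cv2.INTER_CUBIC))
E
```

```text
(no output)
```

View pics/w5c.png

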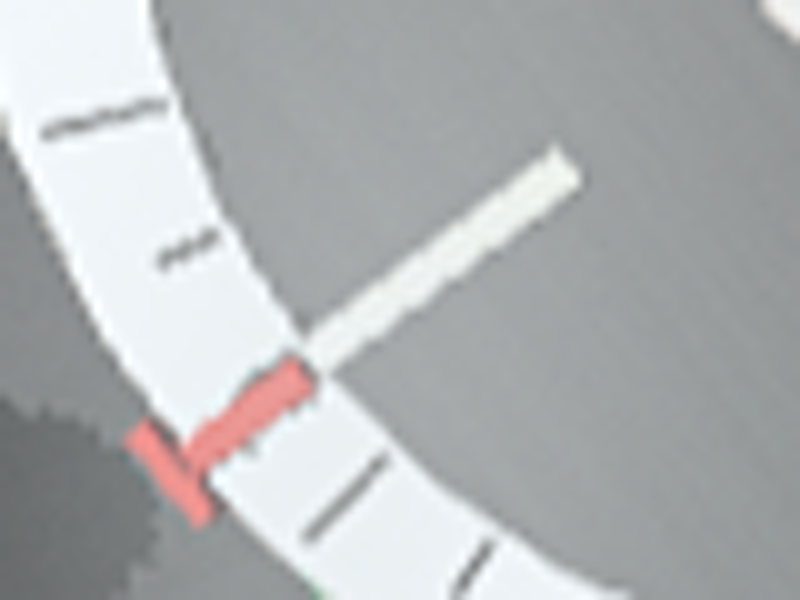

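Request:
drive_tool(
  targets=[
    [0.01,0.007,0,0,0,0],
    [0.025,0.019,0,0,0,0],
    [0.04,0.029,0,0,0,0],
    [0.04,0.029,0,0,0,0],
    [0.04,0.029,0,0,0,0],
    [0.027,0.02,0,0,0,0],
    [0.013,0.01,0,0,0,0],
    [0,0,0,0,0,0],
    [0,0,0,0,0,0],
  ],
)

```text
t: 11.02
tool_pos: [0.5402, 0.1521, 0.2202]
tcp_rot: [-180.0, -0.0, 155.7]
contact_force: [0.3, -0.4, -0.6]
opening: 0.005
```

```bash
python3 - <<'E'
from station import bot
import cv2,numpy as np
d=bot.get_image("scene"); a=d["color"][:,:,::-1]; cv2.imwrite(f"pics/sc6.png",a)
E
```

```text
(no output)
```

View pics/sc6.png

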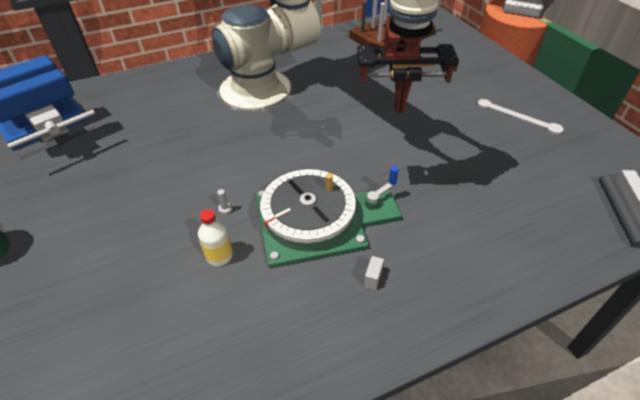

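Request:
drive_tool(
  targets=[
    [0,0,0.015,0,0,0],
    [0,0,0.03,0,0,0],
    [0,0,0.035,0,0,0],
    [0,0,0.035,0,0,0],
    [0,0,0.025,0,0,0],
    [0,0,0.012,0,0,0],
    [-0.003,0,0,0,0,0],
    [-0.005,0,0,0,0,0],
    [-0.004,0,0,0,0,0],
    [0,0,0,0,0,0],
  ],
)

```text
t: 12.32
tool_pos: [0.5516, 0.1479, 0.0695]
tcp_rot: [180.0, 0.1, 155.7]
contact_force: [-0.3, -0.4, 0.2]
opening: 0.008
```

```bash
python3 - <<'E'
from station import bot
import cv2,numpy as np
d=bot.get_image("wrist"); a=d["color"][:,:,::-1]; cv2.imwrite(f"pics/w7.png",a)
E
```

```text
(no output)
```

View pics/w7.png

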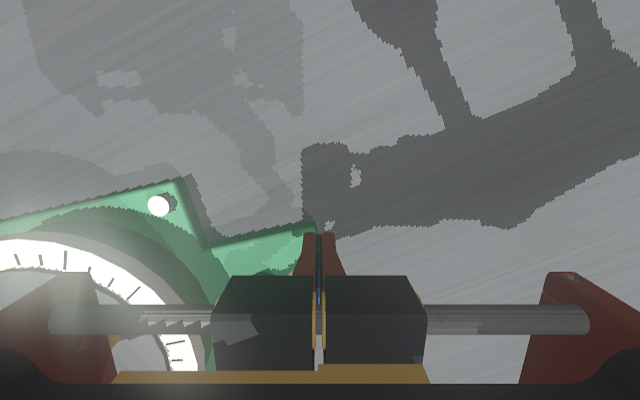

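Request:
drive_tool(
  targets=[
    [-0.0015,0,0,0,0,0],
    [-0.003,0.0024,0,0,0,0],
    [-0.0031,0.0022,0,0,0,0],
    [-0.0032,0.002,0,0,0,0],
    [-0.0033,0.0018,0,0,0,0],
    [-0.0035,0.0016,0,0,0,0],
    [-0.0035,0.0014,0,0,0,0],
    [-0.0036,0.0011,0,0,0,0],
    [-0.0037,0.0009,0,0,0,0],
    [0,0,0,0,0,0],
  ],
)

```text
t: 13.62
tool_pos: [0.5827, 0.1483, 0.0685]
tcp_rot: [-180.0, 0.0, 155.7]
contact_force: [-0.3, 1.8, -0.7]
opening: 0.004
```

```bash
python3 - <<'E'
from station import bot
import cv2,numpy as np
d=bot.get_image("scene"); a=d["color"][:,:,::-1]; np.savez("scene8.npz",**d); a=a[130:250,240:420]; cv2.imwrite(f"pics/sc8.png",cv2.resize(a,None,fx=4,fy=4,interpolation=cv2.INTER_CUBIC))
E
```

```text
(no output)
```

View pics/sc8.png

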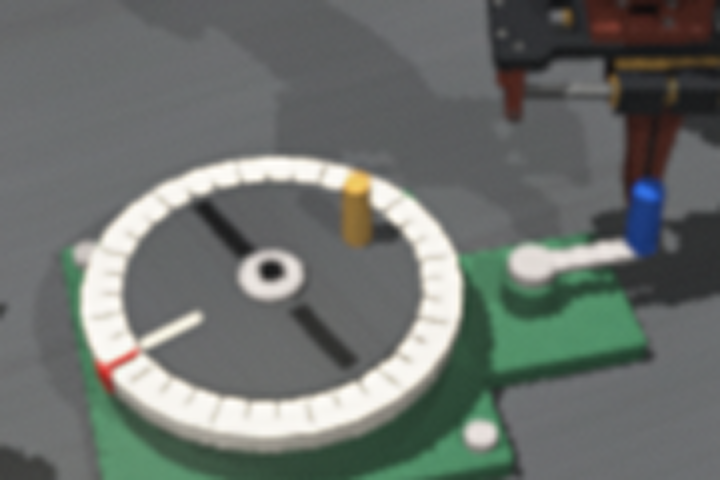

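Request:
drive_tool(
  targets=[
    [-0.0037,0.0007,0,0,0,0],
    [-0.0038,0.0005,0,0,0,0],
    [-0.0038,0.0002,0,0,0,0],
    [-0.0038,0,0,0,0,0],
    [-0.0038,-0.0002,0,0,0,0],
    [-0.0038,-0.0005,0,0,0,0],
    [-0.0037,-0.0007,0,0,0,0],
    [-0.0037,-0.0009,0,0,0,0],
    [0,0,0,0,0,0],
  ],
)

```text
t: 14.8
tool_pos: [0.6097, 0.1345, 0.0686]
tcp_rot: [-180.0, 0.0, 155.7]
contact_force: [-0.4, -0.2, 0.6]
opening: 0.008
```

```bash
python3 - <<'E'
from station import bot
import cv2,numpy as np
d=bot.get_image("scene"); a=d["color"][:,:,::-1]; np.savez("scene9.npz",**d); a=a[130:250,240:420]; cv2.imwrite(f"pics/sc9.png",cv2.resize(a,None,fx=4,fy=4,interpolation=cv2.INTER_CUBIC))
E
```

```text
(no output)
```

View pics/sc9.png

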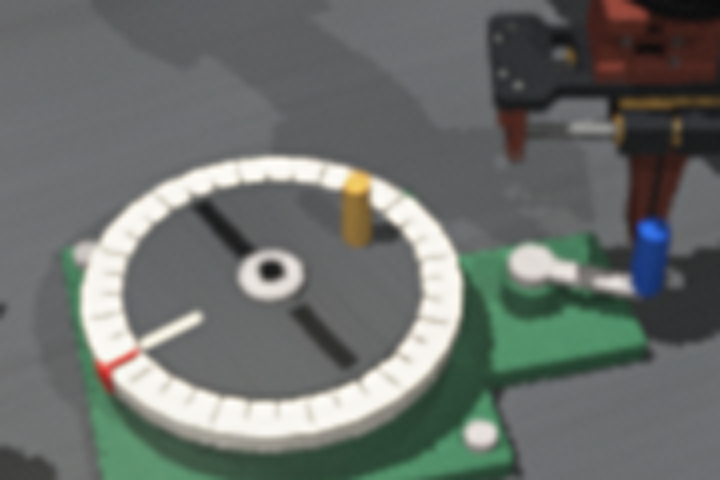

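Request:
drive_tool(
  targets=[
    [-0.0021,-0.0006,0,0,0,0],
    [-0.0021,-0.0007,0,0,0,0],
    [-0.002,-0.0007,0,0,0,0],
    [-0.002,-0.0008,0,0,0,0],
    [0,0,0,0,0,0],
  ],
)

```text
t: 15.48
tool_pos: [0.6145, 0.131, 0.0686]
tcp_rot: [179.9, -0.2, 155.8]
contact_force: [-6.1, 5.8, 2.0]
opening: 0.002
```

Request:
drive_tool(
  targets=[
    [-0.001,-0.0004,0,0,0,0],
    [-0.001,-0.0005,0,0,0,0],
    [0,0,0,0,0,0],
  ],
)

```text
t: 15.85
tool_pos: [0.6146, 0.131, 0.0686]
tcp_rot: [179.9, -0.4, 155.9]
contact_force: [-11.0, 10.7, 4.3]
opening: 0.004
```

```bash
python3 - <<'E'
from station import bot
import cv2,numpy as np
print(bot.state()["contact_force"])
d=bot.get_image("scene"); a=d["color"][:,:,::-1]; np.savez("scene10.npz",**d); a=a[130:250,240:420]; cv2.imwrite(f"pics/sc10.png",cv2.resize(a,None,fx=4,fy=4,interpolation=cv2.INTER_CUBIC))
E
```

```text
[-11.01232445  10.67542208   4.26186439]
```

View pics/sc10.png

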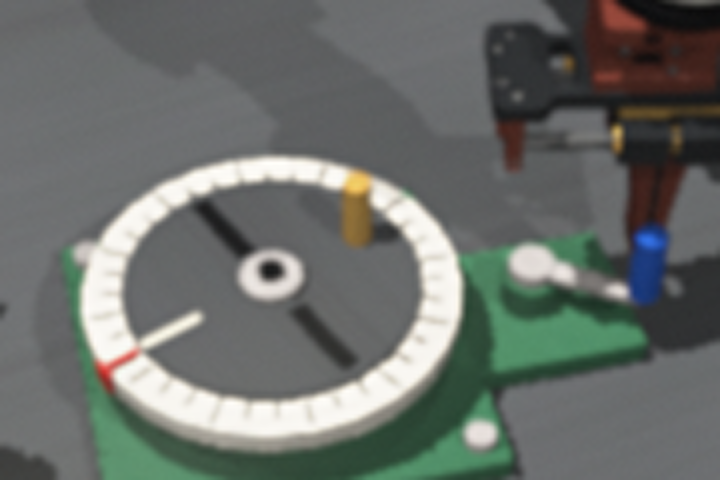

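Request:
drive_tool(
  targets=[
    [0.003,0.001,0,0,0,0],
    [0.004,0.001,0,0,0,0],
    [0.008,0,0,0,0,0],
    [0.012,0,0,0,0,0],
    [0.015,0,-0.01,0,0,0],
    [0.01,0,-0.03,0,0,0],
    [0,0,-0.04,0,0,0],
    [0,0,-0.04,0,0,0],
    [0,0,-0.02,0,0,0],
    [0,0,0,0,0,0],
  ],
)

```text
t: 17.15
tool_pos: [0.5709, 0.1513, 0.2105]
tcp_rot: [179.9, 0.2, 155.7]
contact_force: [0.8, 0.5, -1.0]
opening: 0.009
```

Request:
drive_tool(
  targets=[
    [-0.02,-0.008,0,0,0,0],
    [-0.04,-0.02,0,0,0,0],
    [-0.04,-0.03,0,0,0,0],
    [-0.04,-0.03,0,0,0,0],
    [-0.03,-0.03,0,0,0,0],
    [-0.01,-0.01,0,0,0,0],
    [0,0,0,0,0,0],
    [0,0,0,0,0,0],
  ],
)

```text
t: 18.15
tool_pos: [0.6817, -0.0386, 0.2081]
tcp_rot: [180.0, -0.1, 155.8]
contact_force: [-0.4, 0.4, 0.6]
opening: 0.007
```

```bash
python3 - <<'E'
from station import bot
import cv2,numpy as np
for n in ["wrist","scene","side"]:
    d=bot.get_image(n); a=d["color"][:,:,::-1]; cv2.imwrite(f"pics/{n}11.png",a); np.savez(f"{n}11.npz",**d)
E
```

```text
(no output)
```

View pics/wrist11.png

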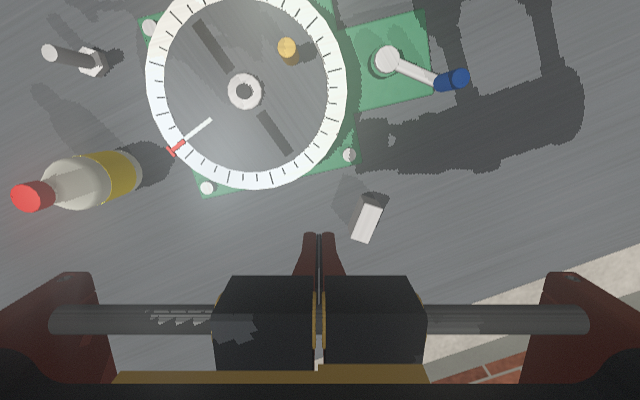

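View pics/scene11.png

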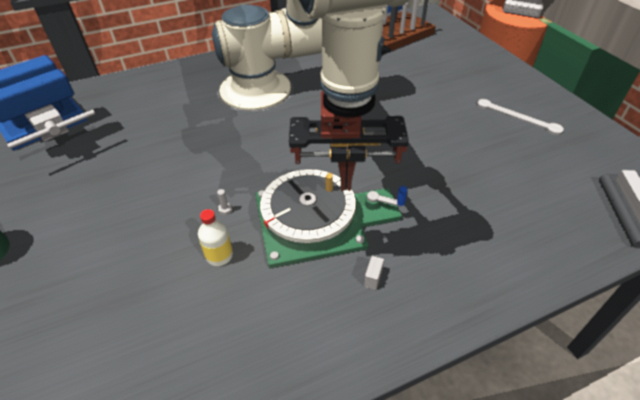

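```bash
python3 - <<'E'
from wm import *
import cv2
c=np.load("wrist11.npz")
fit(c,[((178,144),"m"),((212,119),"m2"),((184,143),"t"),((287,46),"p"),((388,59),"v"),((461,78),"k"),((244.5,91.5),"h")],q0=(.5617,-.063,-.196,-1.38,-1.379,.8))
a=cv2.imread("pics/wrist11.png")
cv2.imwrite("pics/w11a.png",cv2.resize(a[110:170,150:230],None,fx=7,fy=7,interpolation=cv2.INTER_CUBIC))
cv2.imwrite("pics/w11b.png",cv2.resize(a[30:110,370:490],None,fx=5,fy=5,interpolation=cv2.INTER_CUBIC))
E
```

```text
xy [ 0.5617 -0.062 ] deg w m t l [-10.98 -78.9  -77.88  44.44] turn 1.02 rimerr 0.0014
[ 7.6 -3.5  0.1  0.5  2.6 -1.3 -1.   0.7 -0.4  0.   0.1  0.  -1.1  0.2]
m [ 0.5771 -0.1405  0.07  ]
m2 [ 0.5701 -0.1052  0.07  ]
t [ 0.5785 -0.1402  0.07  ]
p [ 0.5511 -0.008   0.112 ]
v [0.5893 0.0803 0.05  ]
k [0.6336 0.1237 0.092 ]
h [ 0.5617 -0.062   0.08  ]
```

View pics/w11a.png

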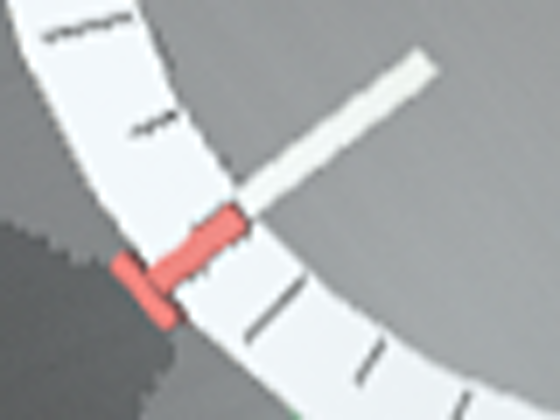

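View pics/w11b.png

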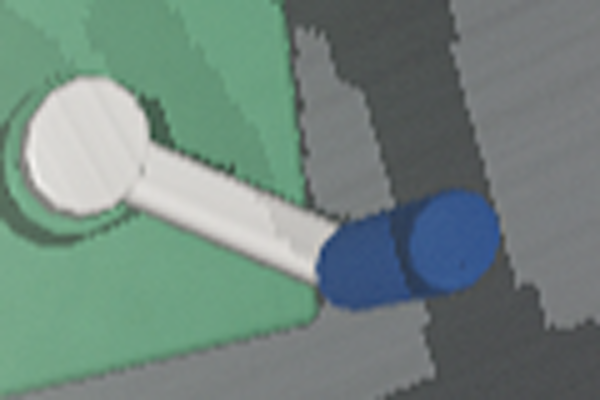

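```bash
python3 -c "
from station import bot
print(bot.job_done())"
```

```text
the job is handed in; nothing more can be done
None
```

I turned the dial about 71° counter-clockwise by pushing the peg with shut fingers. I backed off, then pushed the lock lever across until it stopped, and handed the job in at about 18 s with the arm clear of everything.

- **Index mark:** it sits about 1 mm from the red line, against the 4 mm limit. The zoomed wrist picture suggests about 0.7 mm. A point fit from the last picture gave 1.4 mm, but one of its mark pixels was poorly picked. Before I backed off, the side and scene views disagreed by about 2° on the mark, within calibration error.
- **Lever:** it stalled against about 15 N with no further movement, so it was at its stop. It measured about 62° from where it started, at 34.6° from the table's y axis. The 1.2 rad stop falls at 34.4° only if I assume the lever's range is symmetric about that axis. Counted from the start alone, 62° is 1.08 rad, close to the 1.05 rad limit. No joint reading was available.
- **Forces:** tool forces at my checks were about 5 N at the peg and at most about 16 N at the lever stop.
- **Loose objects:** the bottle, bolt, block and red line look unmoved in the last pictures. I did not re-measure their positions.

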